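Put the azurite away and snap the gem sorter shut

TASK

Set the azurite lump down (do not drop it) in the large empty bay of the open gem sorter and let go of it before you swing the lid shut over it. Then press each of the four snap tabs around the lid's rim until every one has clicked down flat, and leave the dome, finger pad and dental pick where they are.

Things in the scene. Friction and masses are not known exactly. Their poses are not given: they have to be found in the camera images.
- sorter: Open plastic gem sorter, fixed to the shelf, 140 mm (x) by 200 mm (y), 54 mm high to the rim, walls and floor 4 mm, rim flange 7 mm outward. Origin: centre of its underside, on the shelf. Its front faces its own -x, the lid hinge is on its +x side, its left is +y. Inside, a wall at y = -28 mm (48 mm high) parts one large empty bay on the +y side (132 mm in x, 122 mm in y) from two small bays on the -y side that hold small stones.
- big_bay (a point): Centre of the floor of the large empty bay, 4 mm above the shelf (sorter x 0, y +35 mm); axes as the sorter's.
- azurite_center (a point): Loose blue lump of azurite, 70 mm (its x) by 44 mm (its y) by 40 mm high, about 0.4 kg, lying on the shelf; this point is its centre, 20 mm above its underside, axes its own. Grasp across its 44 mm y width.
- lid (a joint): Angle of the sorter's lid in rad: 0 shut flat on the rim, about 1.57 upright; starts about upright (1.5 to 1.8). A stiff friction hinge holds it at any angle; about 3 N near its free edge moves it.
- lid_hinge (a point): Middle of the lid's hinge line, at the far (sorter +x 70 mm) rim, 54 mm above the shelf; the line runs along the sorter's y. The lid is a plate 8 mm thick, 202 mm wide, reaching 142 mm from this line; its underside is on this line's level when shut and its top face 62 mm above the shelf.
- lid_face (a point): Point on the lid's outer face (the top when shut, the back when open), on its centre line, 105 mm from the hinge; no tab lies within 39 mm to either side of the centre line at the front edge. Its z axis is the outward normal of the face.
- tab_front_left (a joint): Snap tab on the lid's front edge, left half (sorter y +66 mm), in rad: 0 raised 26 degrees, 0.45 pressed flat. A spring holds it up; pressed past 0.25 (about 4.5 mm down at the press point; the push needed there is 5 to 7 N at first and falls off towards the click) it clicks flat by itself and stays; let go sooner it springs back up.
- tab_front_left_press (a point): Middle of the pressing face of that tab (a paddle 54 mm along the rim by 26 mm, 4 mm thick, hinged 14 mm inside the lid's edge), 19 mm out from its hinge. With the lid shut it stands 74 mm above the shelf while raised and 66 mm when flat; press straight down.
- tab_front_right (a joint): Snap tab on the lid's front edge, right half (sorter y -66 mm), in rad: 0 raised 26 degrees, 0.45 pressed flat. A spring holds it up; pressed past 0.25 (about 4.5 mm down at the press point; the push needed there is 5 to 7 N at first and falls off towards the click) it clicks flat by itself and stays; let go sooner it springs back up.
- tab_front_right_press (a point): Middle of the pressing face of that tab (a paddle 54 mm along the rim by 26 mm, 4 mm thick, hinged 14 mm inside the lid's edge), 19 mm out from its hinge. With the lid shut it stands 74 mm above the shelf while raised and 66 mm when flat; press straight down.
- tab_left (a joint): Snap tab on the lid's left (+y) edge, middle (sorter x +4 mm), in rad: 0 raised 26 degrees, 0.45 pressed flat. A spring holds it up; pressed past 0.25 (about 4.5 mm down at the press point; the push needed there is 5 to 7 N at first and falls off towards the click) it clicks flat by itself and stays; let go sooner it springs back up.
- tab_left_press (a point): Middle of the pressing face of that tab (a paddle 54 mm along the rim by 26 mm, 4 mm thick, hinged 14 mm inside the lid's edge), 19 mm out from its hinge. With the lid shut it stands 74 mm above the shelf while raised and 66 mm when flat; press straight down.
- tab_right (a joint): Snap tab on the lid's right (-y) edge, middle (sorter x +4 mm), in rad: 0 raised 26 degrees, 0.45 pressed flat. A spring holds it up; pressed past 0.25 (about 4.5 mm down at the press point; the push needed there is 5 to 7 N at first and falls off towards the click) it clicks flat by itself and stays; let go sooner it springs back up.
- tab_right_press (a point): Middle of the pressing face of that tab (a paddle 54 mm along the rim by 26 mm, 4 mm thick, hinged 14 mm inside the lid's edge), 19 mm out from its hinge. With the lid shut it stands 74 mm above the shelf while raised and 66 mm when flat; press straight down.
- dome: Round glass dome on a wooden base over a turquoise nugget, loose, 90 mm across, 120 mm tall; origin at the centre of its underside. Leave alone.
- finger_pad: Hard silicone finger pad, teal, loose, 80 x 45 x 16 mm; origin at the centre of its underside. Leave alone.
- dental_pick: Stainless steel dental pick lying loose, 165 mm along its x, 9 mm thick; origin at the centre of its underside. Leave alone.
Not all that is in view belongs to the job. Of the things like the part that bears azurite_center, leave any that is green or pink; of the rest the smaller one is meant.

How it is judged:
By the outcome, as a careful person would: the job done as asked, in the order asked, and still so for the second after the job is handed in, with the robot touching nothing.
It also fails if it takes over 64 s, if anything falls off the work surface, if the arm or the gripper's body presses on something with over 40 N, if the wrist force passes 120 N, or if a joint passes its speed limit or range.

ROBOT

A 7-joint arm with a two-finger parallel gripper is mounted at the origin on the work surface. World frame = base frame: x ahead of the robot, y to its left, z up, the work surface at z = 0. Lengths are in m, angles in rad, forces in N, time in s.
With the tool pointing down it reaches from about 0.4 to 0.85 m from the base axis. Payload 10.4 kg.
Tool frame: the origin (TCP) lies at the very end of the fingers, on their centre line; the grasp point (between the pads) lies 19 mm behind it (env.tcp_to_grasp is the distance from the TCP to the grasp point, in m); z points along the fingers, y is the direction in which the jaws open and shut (so a half turn about z gives the same grasp; the last joint's range is limited). The gripper opens to 87 mm and grips with 3 to 60 N. Pads are 19 mm wide; open, the fingers measure 117 mm over their backs; the gripper's body (75 mm by 190 mm) begins 51 mm behind the grasp point.
Start: joints at [-0.023, 0.332, -0.065, 1.46, 0.022, 1.35, -0.088], TCP at [0.625, 0, 0.223] pointing down, gripper open.
Joint ranges: [-2.6, 2.6], [-0.5, 2.12], [-1.47, 1.34], [0.16, 2.42], [-1.27, 4.41], [0.06, 2.06], [-2.6, 2.6]. Speed limits (rad/s): [2.22, 2.22, 2.79, 2.79, 3.14, 3.14, 3.14].

INTERFACE

Orientations are given as a unit quaternion [x, y, z, w].
In Python, from bench import env, viewer, hand_in gives the robot as it stands.
- The arm moves only by the tool servo_tool, never from a script. Its argument "increments" is a list of rows, each a list of 3 entries, a list of its own where there are three numbers: the shift along the tool's x, y, z in mm, then the turn, a rotation vector about the tool's x, y, z in degrees, then the closure, from 0 (fully open) to 1 (shut). A call has 1 to 12 rows; each row shifts and turns the pose as measured when the row begins, along the tool's axes as they then stand; what a row does not reach is not made up. A row lasts 1/12 s, in which the tool goes at most 41.7 mm and 7.16 degrees, less where a joint would pass 70% of its speed; a pose out of reach is approached as far as the arm can. A call is refused whole if a number of a shift passes 41.7 or a number of a turn 7.16, either way. A call with a gripper value outside its range is refused whole. The fingers move at their own pace and stop on an object; "squeeze" is the grip in N (left out, the last holds). Time passes only in rows, so rows that do not move let the fingers close. It gives the time, the measured TCP pose, the force and the opening at its end, in the units of the state.
- env.sense(): the state, without advancing time (a new reading comes with each control period).
- viewer.snapshot(name): name is "scene" or "side" or "wrist"; returns the picture (420x560x3 uint8, blue, green, red); there is no depth.
- viewer.camera_model(name): a dict with "fx", "fy", "cx", "cy" (pixels), "k1" (the pictures are not rectified: a ray, as slopes to the right and down, at radius r is drawn at 1 + k1 r^2 times it, then the intrinsics apply), "rvec" (rotation vector, rad) and "tvec" (3), from world to camera coordinates, as OpenCV has them. Camera axes: x right, y down, z forward; pixel columns grow to the right and rows downward; lengths in m; the calibration is good to about 2 mm. A picture is of the moment at which its call begins: read the wrist's pose just before it. camera_model takes no time and is no camera call; for the wrist camera it gives the pose at the moment of the call.
- hand_in(): hands the job in, once; it reports no verdict.
The state is a dict: "time_s": time; "joints": joint angles; "dq": joint speeds; "joint_efforts": joint torques, N m; "position": TCP position; "tcp_rot": TCP orientation; "ft_force": force on the tool from outside, world axes, zero at the start; "wrist_torque": the same for the moment, N m; "width": finger opening in m.
Only numpy, scipy, OpenCV 4.12 (cv2) and the standard library are available. Lean on these libraries where they do the work, as an engineer would, in place of code of your own. Each camera call takes 0.05 s, during which the arm holds its last target. There are 200 camera calls.

## Working session

There is one attempt and no reset: what is moved stays moved. The work goes in short steps, Python scripts to look and compute and a tool call to move; the robot and the scene stay as the last step left them, time stands still between calls to the robot, and variables do not carry over. Pictures are saved under pics/ and viewed, about 8 in all and at most 12, crops included, and the job is handed in when it is done.

Besides the shell and the picture viewer there is one more tool, called after "Request:" in YAML: its name, and indented under it one key for each argument. servo_tool: Moves the arm, as the interface text tells. Its arguments: {"type":"object","properties":{"increments":{"type":"array"},"squeeze":{"type":"number"}},"required":["increments"]}

```bash
ls; mkdir -p pics; cat > h.py <<'E'
import numpy as np, cv2
from scipy.spatial.transform import Rotation as R
from bench import env, viewer, hand_in
def ray(m,u,v):
    x=np.array([(u-m["cx"])/m["fx"],(v-m["cy"])/m["fy"]]); s=x.copy()
    for _ in range(20): s=x/(1+m["k1"]*(s@s))
    Rm=R.from_rotvec(np.ravel(m["rvec"])).as_matrix(); t=np.ravel(m["tvec"])
    return -Rm.T@t, Rm.T@np.array([s[0],s[1],1])
def onz(m,u,v,z):
    c,d=ray(m,u,v); return c+d*(z-c[2])/d[2]
def proj(m,p):
    Rm=R.from_rotvec(np.ravel(m["rvec"])).as_matrix(); q=Rm@np.asarray(p)+np.ravel(m["tvec"])
    s=q[:2]/q[2]; s=s*(1+m["k1"]*(s@s)); return np.array([m["fx"]*s[0]+m["cx"],m["fy"]*s[1]+m["cy"]])
def tri(m1,p1,m2,p2):
    c1,d1=ray(m1,*p1);c2,d2=ray(m2,*p2)
    a=np.linalg.lstsq(np.c_[d1,-d2],c2-c1,rcond=None)[0]
    A,B=c1+a[0]*d1,c2+a[1]*d2; return (A+B)/2,np.linalg.norm(A-B)
E
python3 - <<'E'
from h import *
for n in ("scene","side","wrist"):
    m=viewer.camera_model(n); im=viewer.snapshot(n); cv2.imwrite(f"pics/{n}0.png",im)
    np.save(f"{n}0.npy",m,allow_pickle=True); c,d=ray(m,280,210); print(n,c,d,m["fx"],m["k1"])
print(env.sense())
E
```

```text
pics
scene [ 0.85627531 -0.70820354  0.61994357] [-0.42765615  0.70177866 -0.57009087] 443.0334989242868 0.020161770742526508
side [0.33714023 0.79515039 0.81445705] [ 0.13643816 -0.75156011 -0.64547881] 461.32926383284916 -0.06281066602204942
wrist [0.62504687 0.07650839 0.38393119] [-0.01233783 -0.27017004 -0.96284593] 375.21038069427556 -0.09525693024957953
{'time_s': 0.15, 'joints': array([-0.02262198,  0.33271109, -0.06467707,  1.46070226,  0.02159751,
        1.34989564, -0.08850524]), 'dq': array([-0.00175027, -0.00186715,  0.00111234, -0.00270976,  0.00072407,
       -0.00103482, -0.0009565 ]), 'joint_efforts': array([ 1.82067095e-03, -6.23630190e+01,  2.54254905e-02, -3.90143681e+01,
       -6.11935230e-02,  3.71907104e-02, -1.53469024e-06]), 'position': array([6.24729034e-01, 1.76587058e-06, 2.21968425e-01]), 'tcp_rot': array([ 7.07102993e-01,  7.07110385e-01, -3.77464861e-04, -3.43984087e-04]), 'ft_force': array([-0.00574906,  0.70201601, -0.43614266]), 'wrist_torque': array([ 0.00302919, -0.03271505,  0.00966446]), 'width': 0.08714343079310677}
```

View pics/scene0.png

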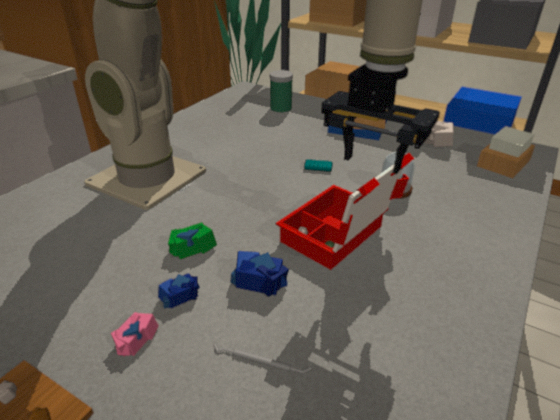

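View pics/side0.png

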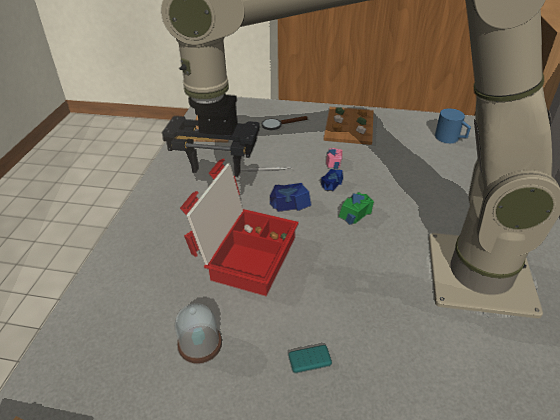

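In the scene view the lookalikes are green (191,240), pink (134,333), large blue (260,271) and small blue (180,290). In the side view the same four are at (356,208), (334,158), (290,197) and (331,179). By the description, the target is the small blue lump. One close crop sheet will check that choice and the sorter.

```bash
python3 - <<'E'
from h import *
a=cv2.imread("pics/scene0.png");b=cv2.imread("pics/side0.png")
c=lambda im,x,y,w,h,s:cv2.resize(im[y:y+h,x:x+w],(w*s,h*s),interpolation=cv2.INTER_CUBIC)
# top: sorter scene 270..420,150..270 ; side 180..310,155..300
o=np.zeros((600,800,3),np.uint8)
p=c(a,150,265,60,50,4);o[:200,:240]=p
p=c(b,310,155,60,50,4);o[:200,260:500]=p
p=c(a,270,150,130,115,3);o[205:550,:390]=p
p=c(b,175,155,130,145,3)[:395];o[205:600,400:790]=p
cv2.imwrite("pics/c1.png",o)
ms,md=[np.load(f"{n}0.npy",allow_pickle=True).item() for n in("scene","side")]
for n,p,q in(("small",(180,290),(331,179)),("large",(260,271),(290,197))):print(n,tri(ms,p,md,q),onz(ms,*p,.02),onz(md,*q,.02))
for n,m,p in(("dome",md,(199,350)),("pad",md,(310,358)),("pickA",ms,(215,348)),("pickB",ms,(310,372))):print(n,onz(m,*p,.01))
E
```

```text
small (array([ 0.38314502, -0.29162353,  0.01968974]), np.float64(7.971138036980484e-05)) [ 0.38334291 -0.2918409   0.02      ] [ 0.3831595  -0.29116256  0.02      ]
large (array([ 0.486715  , -0.17829393,  0.02820641]), np.float64(0.002006345614433349)) [ 0.48267052 -0.17082759  0.02      ] [ 0.48740892 -0.18912273  0.02      ]
dome [0.59252822 0.31273742 0.01      ]
pad [0.37121035 0.29367076 0.01      ]
pickA [ 0.51569944 -0.35564284  0.01      ]
pickB [ 0.67182546 -0.31427753  0.01      ]
```

View pics/c1.png

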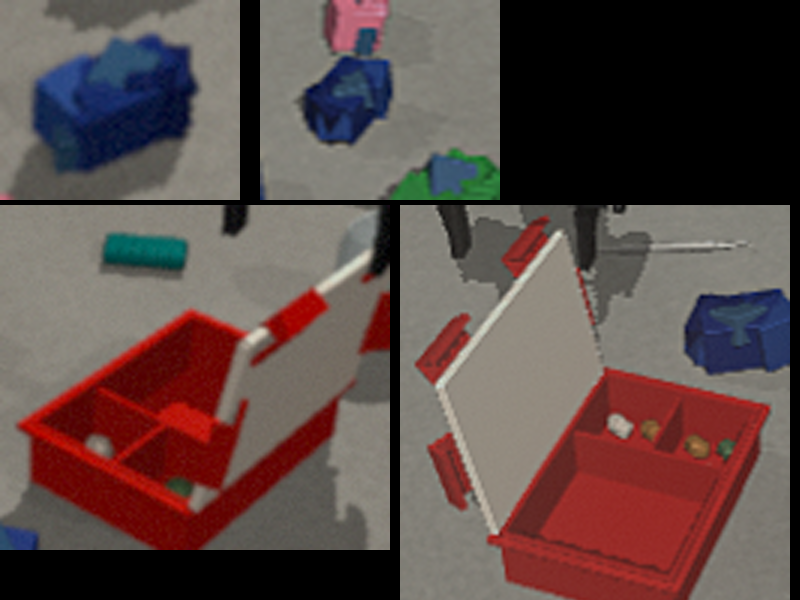

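```bash
python3 - <<'E'
from h import *
from scipy.optimize import least_squares
ms,md=[np.load(f"{n}0.npy",allow_pickle=True).item() for n in("scene","side")]
obs=[(ms,(276.7,223.3),(-77,-107,54)),(ms,(334.3,185.7),(-77,107,54)),(ms,(334,263.5),(77,-107,54)) ,
(md,(298.3,221.7),(-77,-107,54)),(md,(267,291.5),(-77,107,54)),(md,(207,267),(77,107,54))]
for m,p,q in obs: print(q,onz(m,*p,.054).round(4))
def W(v,q): c,s=np.cos(v[2]),np.sin(v[2]); return np.array([v[0]+(c*q[0]-s*q[1])/1e3,v[1]+(s*q[0]+c*q[1])/1e3,q[2]/1e3])
f=lambda v:np.concatenate([proj(m,W(v,q))-p for m,p,q in obs])
r=least_squares(f,[.58,.05,0],loss="soft_l1");print(r.x,np.degrees(r.x[2]),f(r.x).round(1))
v=r.x
# lid free corners: side crop (560,235)->(175+160/3,155+10),(440,385)->(175+40/3,155+60)
for th in(1.5,1.6,1.7,1.8):
  for y in(-101,101):
    q=(70-142*np.cos(th),y,54+142*np.sin(th)); print(th,y,proj(md,W(v,q)).round(1),"obs (228,165)/(188.5,215)")
E
```

```text
(-77, -107, 54) [ 0.4518 -0.058   0.054 ]
(-77, 107, 54) [0.4905 0.1463 0.054 ]
(77, -107, 54) [ 0.6128 -0.1105  0.054 ]
(-77, -107, 54) [ 0.4454 -0.0534  0.054 ]
(-77, 107, 54) [0.479  0.1775 0.054 ]
(77, 107, 54) [0.6249 0.1308 0.054 ]
[ 0.54111353  0.03817502 -0.17006043] -9.74374485918474 [ -0.9  -1.5  -0.8  -2.7   0.3 -11.3  -0.6  -0.3  -0.1  -7.7  -4.3  -0.6]
1.5 -101 [242.4 165.2] obs (228,165)/(188.5,215)
1.5 101 [203.3 218.8] obs (228,165)/(188.5,215)
1.6 -101 [236.9 164. ] obs (228,165)/(188.5,215)
1.6 101 [197.1 217.2] obs (228,165)/(188.5,215)
1.7 -101 [231.4 163.3] obs (228,165)/(188.5,215)
1.7 101 [191.  216.1] obs (228,165)/(188.5,215)
1.8 -101 [226.2 163.1] obs (228,165)/(188.5,215)
1.8 101 [185.2 215.6] obs (228,165)/(188.5,215)
```

Viewed so far: 3. The crop confirms the target is the small blue lump (scene 180,290), and that the large bay is on the +y side. Next I move the wrist camera over the lump.

Request:
servo_tool:
  increments:
    - [[-25,-20,0],[0,0,0],0]
    - [[-25,-20,0],[0,0,0],0]
    - [[-25,-20,0],[0,0,0],0]
    - [[-25,-20,0],[0,0,0],0]
    - [[-25,-20,0],[0,0,0],0]
    - [[-25,-20,0],[0,0,0],0]
    - [[-25,-20,0],[0,0,0],0]
    - [[-25,-20,0],[0,0,0],0]
    - [[-25,-20,0],[0,0,0],0]
    - [[-25,-20,0],[0,0,0],0]
    - [[-25,-20,0],[0,0,0],0]
    - [[0,0,0],[0,0,0],0]

```text
time_s: 1.15
position: [0.3928, -0.2839, 0.2176]
tcp_rot: [0.705, 0.709, -0.001, -0.003]
ft_force: [0.8, -0.5, -0.1]
width: 0.0868
```

```bash
cat > snap.py <<'E'
import sys; from h import *
n,t=sys.argv[1:3]; print(env.sense()["position"]); m=viewer.camera_model(n); im=viewer.snapshot(n); cv2.imwrite(f"pics/{t}.png",im); np.save(f"{t}.npy",m,allow_pickle=True)
E
python3 snap.py wrist w1; python3 snap.py side s1
python3 - <<'E'
from h import *
a=cv2.imread("pics/w1.png");b=cv2.imread("pics/s1.png")
o=np.zeros((600,800,3),np.uint8); o[:420,:560]=a
cv2.imwrite("pics/w1v.png",a)
cv2.imwrite("pics/s1v.png",cv2.resize(b[150:310,170:330],(640,640)[:2],interpolation=cv2.INTER_CUBIC)[:600])
E
```

```text
[ 0.39284716 -0.28394345  0.21758602]
[ 0.39473245 -0.28157332  0.21756095]
```

View pics/w1v.png

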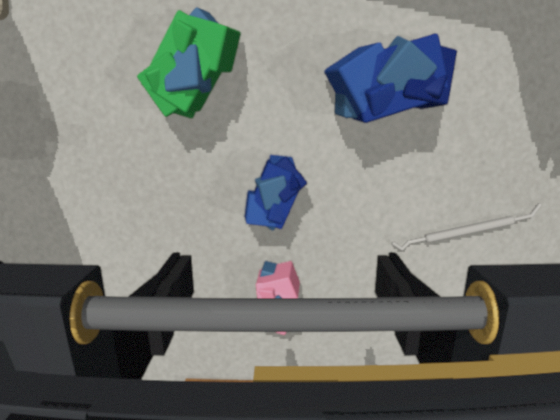

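View pics/s1v.png

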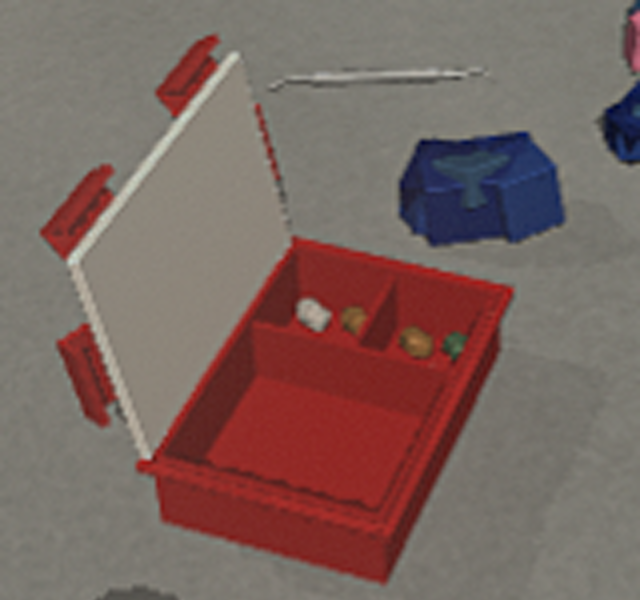

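The wrist view shows the target lump at about (276,191), with pink below it at (278,295). The side view gives rim corners and lid corners, so I'll refine both fits.

```bash
python3 - <<'E'
from h import *
from scipy.optimize import least_squares
ms=np.load("scene0.npy",allow_pickle=True).item();md=np.load("side0.npy",allow_pickle=True).item();mw=np.load("w1.npy",allow_pickle=True).item()
obs=[(ms,(276.7,223.3),(-77,-107,54)),(ms,(334.3,185.7),(-77,107,54)),
(md,(298.25,222.5),(-77,-107,54)),(md,(267.5,282.5),(-77,107,54)),(md,(205,266.3),(77,107,54)),(md,(243.3,209.5),(77,-107,54))]
def W(v,q): c,s=np.cos(v[2]),np.sin(v[2]); return np.array([v[0]+(c*q[0]-s*q[1])/1e3,v[1]+(s*q[0]+c*q[1])/1e3,q[2]/1e3])
f=lambda v:np.concatenate([proj(m,W(v,q))-p for m,p,q in obs])
r=least_squares(f,[.58,.05,0],loss="soft_l1");v=r.x;print(v,np.degrees(v[2]),f(v).round(1))
g=lambda t:np.concatenate([proj(md,W(v,(70-142*np.cos(t[0]),y,54+142*np.sin(t[0]))))-p for y,p in((-101,(230,164)),(101,(189,216)))])
r=least_squares(g,[1.6]);print("lid",r.x,g(r.x))
im=cv2.imread("pics/w1.png");h=cv2.cvtColor(im,cv2.COLOR_BGR2HSV)
mk=cv2.inRange(h,(95,90,20),(130,255,255));mk[:140]=0;mk[240:]=0;mk[:,:225]=0;mk[:,330:]=0
n,l,st,ce=cv2.connectedComponentsWithStats(mk);k=1+st[1:,4].argmax();print(st[k],ce[k])
ys,xs=np.where(l==k)
for z in(.0,.02,.035):
  P=np.array([onz(mw,x,y,z)[:2] for x,y in zip(xs,ys)],np.float32)*1000;c,d=cv2.PCACompute(P,mean=None);print(z,c,d,cv2.minAreaRect(P))
print(onz(mw,278,280,.03))
E
```

```text
[ 0.53995929  0.0372442  -0.17474864] -10.0123592692383 [-1.7 -1.7 -1.2 -2.6  0.1 -1.2 -0.3  1.1 -1.9 -0.3 -2.  -1.4]
lid [1.74227092] [ 0.02090126 -1.07945496  0.08382195 -0.55592709]
[ 245  155   61   75 2856] [273.7359944  192.94677871]
0.0 [[ 380.8293  -295.10376]] [[ 0.41193923  0.9112113 ]
 [ 0.9112113  -0.41193923]] ((380.72100830078125, -295.2970275878906), (82.62081909179688, 48.373600006103516), 62.65947341918945)
0.02 [[ 381.50137 -290.5218 ]] [[ 0.41193926  0.9112114 ]
 [ 0.9112114  -0.41193926]] ((381.3997497558594, -290.7046813964844), (78.27210998535156, 45.827449798583984), 62.65947341918945)
0.035 [[ 382.00656 -287.08478]] [[ 0.41193923  0.9112113 ]
 [ 0.9112113  -0.41193923]] ((381.9087829589844, -287.26043701171875), (75.0105209350586, 43.917823791503906), 62.65945816040039)
[ 0.38595889 -0.37935961  0.03      ]
```

Request:
servo_tool:
  increments:
    - [[-9,-13,0],[0,0,0],0]
    - [[0,0,10],[0,0,6.5],0]
    - [[0,0,20],[0,0,6.5],0]
    - [[0,0,25],[0,0,6.5],0]
    - [[0,0,25],[0,0,6.5],0]
    - [[0,0,25],[0,0,0],0]
    - [[0,0,20],[0,0,0],0]
    - [[0,0,0],[0,0,0],0]

```text
time_s: 1.92
position: [0.3917, -0.2787, 0.0885]
tcp_rot: [0.847, 0.532, 0.002, -0.003]
ft_force: [-1.2, 0.3, -0.2]
width: 0.087
```

```bash
cat > st.py <<'E'
from h import *
s=env.sense();Rm=R.from_quat(s["tcp_rot"]).as_matrix()
print("t",s["time_s"],"pos",s["position"].round(4),"yaw of tool y",np.degrees(np.arctan2(Rm[1,1],Rm[0,1])).round(1),"z",Rm[:,2].round(3),"F",s["ft_force"].round(1),"w",s["width"],"q",s["joints"].round(2))
E
python3 st.py
```

```text
t 1.9167 pos [ 0.3917 -0.2787  0.0885] yaw of tool y -25.8 z [ 0.     0.006 -1.   ] F [-1.2  0.3 -0.2] w 0.08702678984763075 q [ 0.36  0.14  0.18  2.   -0.04  1.01  0.11]
```

Request:
servo_tool:
  increments:
    - [[-8,-2,0],[0,0,0],0]
    - [[-8,-2,5],[0,0,0],0]
    - [[0,0,15],[0,0,0],0]
    - [[0,0,15],[0,0,0],0]
    - [[0,0,0],[0,0,0],0]

```text
time_s: 2.33
position: [0.3839, -0.2924, 0.0564]
tcp_rot: [0.845, 0.534, 0.003, -0.0]
ft_force: [-0.4, 0.4, 0.3]
width: 0.0871
```

```bash
python3 st.py
```

```text
t 2.3333 pos [ 0.3839 -0.2924  0.0564] yaw of tool y -25.4 z [ 0.005  0.004 -1.   ] F [-0.4  0.4  0.3] w 0.08706373415800027 q [ 0.39  0.19  0.19  2.02 -0.05  0.93  0.16]
```

Request:
servo_tool:
  increments:
    - [[0,-1,12],[0,0,0],0]
    - [[0,0,14],[0,0,0],0]
    - [[0,0,12],[0,0,0],0]
    - [[0,0,7],[0,0,0],0]
    - [[0,0,3],[0,0,0],0]
    - [[0,0,0],[0,0,0],0]

```text
time_s: 2.83
position: [0.3869, -0.2967, 0.0146]
tcp_rot: [0.845, 0.534, 0.006, 0.004]
ft_force: [0.2, 0.4, 0.5]
width: 0.0867
```

Request:
servo_tool:
  increments:
    - [[2,-5,5],[0,0,0],0]
    - [[1,-2,4],[0,0,0],0]
    - [[0,0,0],[0,0,0],0]

```text
time_s: 3.08
position: [0.3827, -0.2915, 0.0069]
tcp_rot: [0.845, 0.534, 0.006, 0.006]
ft_force: [0.1, 0.4, 0.5]
width: 0.087
```

Request:
servo_tool:
  increments:
    - [[0,0,0],[0,0,0],1]
    - [[0,0,0],[0,0,0],1]
    - [[0,0,0],[0,0,0],1]
    - [[0,0,0],[0,0,0],1]
    - [[0,0,0],[0,0,0],1]
    - [[0,0,0],[0,0,0],1]
    - [[0,0,0],[0,0,0],1]
    - [[0,0,0],[0,0,0],1]
  squeeze: 25

```text
time_s: 3.75
position: [0.3831, -0.2915, 0.0079]
tcp_rot: [0.845, 0.534, 0.007, 0.006]
ft_force: [-1.8, 1.2, -0.1]
width: 0.044
```

```bash
python3 st.py
```

```text
t 3.75 pos [ 0.3831 -0.2915  0.0079] yaw of tool y -25.4 z [ 0.018 -0.003 -1.   ] F [-1.8  1.2 -0.1] w 0.04402300677658639 q [ 0.4   0.26  0.18  2.07 -0.07  0.81  0.18]
```

Request:
servo_tool:
  increments:
    - [[0,0,-8],[0,0,0],1]
    - [[0,0,-12],[0,0,0],1]
    - [[0,0,-15],[0,0,-4],1]
    - [[0,0,-15],[0,0,-7],1]
    - [[0,0,-15],[0,0,-7],1]
    - [[0,0,-15],[0,0,-7],1]
    - [[0,0,-15],[0,0,-7],1]
    - [[0,0,-12],[0,0,-7],1]
    - [[0,0,-6],[0,0,-7],1]
    - [[0,0,0],[0,0,-7],1]
    - [[0,0,0],[0,0,-7],1]
    - [[0,0,0],[0,0,-7],1]

```text
time_s: 4.75
position: [0.3765, -0.2892, 0.1282]
tcp_rot: [0.398, 0.917, 0.002, 0.005]
ft_force: [-0.1, -0.2, -3.2]
width: 0.0442
```

```bash
python3 st.py
```

```text
t 4.75 pos [ 0.3765 -0.2892  0.1282] yaw of tool y 43.1 z [ 0.01 -0.   -1.  ] F [-0.1 -0.2 -3.2] w 0.04416894166326266 q [ 0.46  0.07  0.11  1.98 -0.01  1.08  1.33]
```

Request:
servo_tool:
  increments:
    - [[-5,5,0],[0,0,-7],1]
    - [[-7,15,0],[0,0,-7],1]
    - [[-10,25,0],[0,0,-7],1]
    - [[-10,30,0],[0,0,-7],1]
    - [[-10,30,0],[0,0,-7],1]
    - [[-10,30,0],[0,0,-2],1]
    - [[-10,30,0],[0,0,0],1]
    - [[-10,30,0],[0,0,0],1]
    - [[-10,30,0],[0,0,0],1]
    - [[-8,25,0],[0,0,0],1]
    - [[0,15,0],[0,0,0],1]
    - [[0,0,0],[0,0,0],1]

```text
time_s: 5.75
position: [0.5333, -0.0584, 0.1312]
tcp_rot: [0.072, 0.997, -0.0, 0.002]
ft_force: [-0.5, -0.1, -2.5]
width: 0.0439
```

```bash
cat >> st.py <<'E'
import sys
if len(sys.argv)>1:
    # target: sorter coords mm (x,y) and z
    v=(0.540,0.0372,-0.1747)
    a=[float(i) for i in sys.argv[1:4]];c,n=np.cos(v[2]),np.sin(v[2])
    T=np.array([v[0]+(c*a[0]-n*a[1])/1e3,v[1]+(n*a[0]+c*a[1])/1e3,a[2]/1e3]);d=s["position"]-[v[0],v[1],0]
    print("sorter now",(1e3*np.array([c*d[0]+n*d[1],-n*d[0]+c*d[1],d[2]])).round(1),"target",T.round(4),"tool shift mm",(1e3*Rm.T@(T-s["position"])).round(1))
E
python3 st.py 0 35 120
```

```text
t 5.75 pos [ 0.5333 -0.0584  0.1312] yaw of tool y 81.7 z [ 0.004 -0.001 -1.   ] F [-0.5 -0.1 -2.5] w 0.04386842313930974 q [ 0.15  0.21 -0.14  1.81  0.03  1.12  1.42]
sorter now [ 10.1 -95.3 131.2] target [0.5461 0.0717 0.12  ] tool shift mm [  6.1 130.5  11.1]
```

Request:
servo_tool:
  increments:
    - [[2,15,0],[0,0,1.7],1]
    - [[2,25,0],[0,0,0],1]
    - [[2,30,0],[0,0,0],1]
    - [[2,30,0],[0,0,0],1]
    - [[2,22,0],[0,0,0],1]
    - [[0,10,0],[0,0,0],1]
    - [[0,0,0],[0,0,0],1]

```text
time_s: 6.33
position: [0.5438, 0.0738, 0.131]
tcp_rot: [0.09, 0.996, -0.003, -0.0]
ft_force: [-0.6, -1.1, -3.9]
width: 0.0439
```

```bash
python3 st.py -3 35 60;python3 snap.py side s2;python3 snap.py wrist w2;python3 snap.py scene c2; python3 - <<'E'
import cv2,numpy as np
a=cv2.imread("pics/s2.png")[130:310,150:350];b=cv2.imread("pics/w2.png");c=cv2.imread("pics/c2.png")[90:270,250:450]
o=np.zeros((600,800,3),np.uint8);o[:270,:300]=cv2.resize(a,(300,270));o[:270,310:610]=cv2.resize(c,(300,270));o[280:595,:420]=cv2.resize(b,(420,315));cv2.imwrite("pics/m2.png",o)
E
```

```text
t 6.3333 pos [0.5438 0.0738 0.131 ] yaw of tool y 79.7 z [-0.001 -0.005 -1.   ] F [-0.6 -1.1 -3.9] w 0.04386789389681131 q [-0.02  0.25 -0.22  1.77  0.07  1.13  1.12]
sorter now [ -2.6  36.7 131. ] target [0.5431 0.0722 0.06  ] tool shift mm [ 0.4 -1.4 71. ]
[0.5438489  0.07380964 0.13103624]
[0.54376631 0.07246702 0.13099287]
[0.54388094 0.07088139 0.13092268]
```

View pics/m2.png

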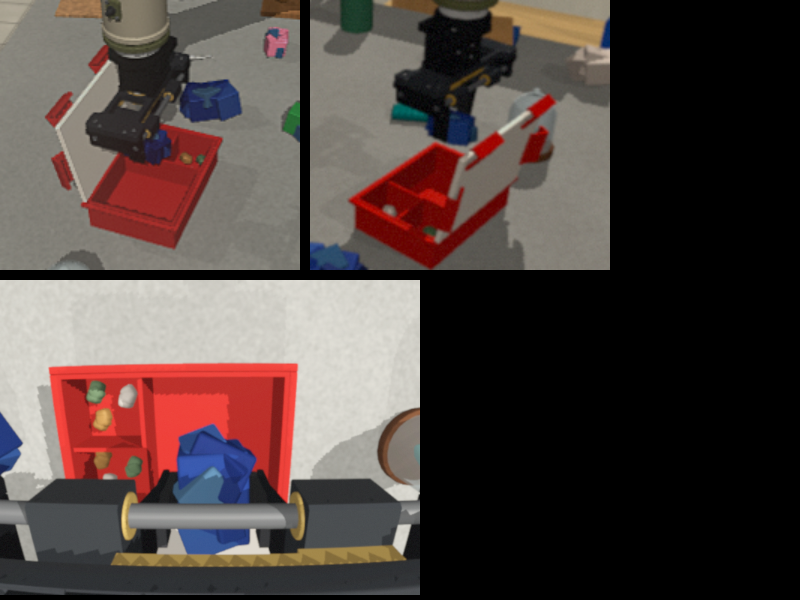

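The lump is held over the bay. In the wrist view the front rim corners are at about (69,119) and (396,116), so I'll check the sorter fit with those.

```bash
python3 - <<'E'
from h import *
from scipy.optimize import least_squares
ld=lambda n:np.load(n+".npy",allow_pickle=True).item()
ms,md,mw=ld("scene0"),ld("side0"),ld("w2")
im=cv2.imread("pics/w2.png");h=cv2.cvtColor(im,cv2.COLOR_BGR2HSV);mk=cv2.inRange(h,(0,150,90),(8,255,255))|cv2.inRange(h,(174,150,90),(180,255,255))
ys,xs=np.where(mk>0);print(xs.min(),xs.max(),ys.min())
for x in(80,150,230,310,385):print(x,ys[xs==x].min())
for y in(125,150,200):print(y,xs[ys==y].min(),xs[ys==y].max())
for p in((68,116),(397,114.5)):print(onz(mw,*p,.054))
obs=[(mw,(68,116),(-77,-107,54)),(mw,(397,114.5),(-77,107,54)),(ms,(276.7,223.3),(-77,-107,54)),(ms,(334.3,185.7),(-77,107,54)),
(md,(298.25,222.5),(-77,-107,54)),(md,(267.5,282.5),(-77,107,54)),(md,(205,266.3),(77,107,54)),(md,(243.3,209.5),(77,-107,54))]
def W(v,q): c,s=np.cos(v[2]),np.sin(v[2]); return np.array([v[0]+(c*q[0]-s*q[1])/1e3,v[1]+(s*q[0]+c*q[1])/1e3,q[2]/1e3])
f=lambda v:np.concatenate([proj(m,W(v,q))-p for m,p,q in obs])
r=least_squares(f,[.58,.05,0],loss="soft_l1");v=r.x;print(v,np.degrees(v[2]),f(v).round(1))
E
```

```text
66 395 112
80 116
150 114
230 112
310 112
385 112
125 67 395
150 70 393
200 77 390
[ 0.44728687 -0.05195454  0.054     ]
[0.48587262 0.15402773 0.054     ]
[ 0.54191271  0.03580058 -0.18432736] -10.56118002376247 [-4.9  0.1  1.7 -0.4 -1.4 -1.4 -0.2 -2.1 -0.3 -1.3 -1.6  0.6 -2.8 -1.2
 -2.1 -1.9]
```

```bash
sed -i 's/v=(0.540,0.0372,-0.1747)/v=(0.5418,0.0365,-0.181)/' st.py; python3 st.py -3 35 60
```

```text
t 6.4833 pos [0.544  0.0699 0.1309] yaw of tool y 79.4 z [-0.001 -0.007 -1.   ] F [ 0.7 -1.1 -4.7] w 0.04409496619571077 q [-0.02  0.25 -0.22  1.77  0.07  1.13  1.12]
sorter now [ -3.9  33.3 130.9] target [0.5451 0.0715 0.06  ] tool shift mm [-0.8  2.2 70.9]
```

Request:
servo_tool:
  increments:
    - [[0,0,10],[0,0,0],1]
    - [[0,0,18],[0,0,0],1]
    - [[0,0,18],[0,0,0],1]
    - [[0,0,15],[0,0,0],1]
    - [[0,0,6],[0,0,0],1]
    - [[0,0,0],[0,0,0],1]

```text
time_s: 6.98
position: [0.5442, 0.0577, 0.0594]
tcp_rot: [0.099, 0.995, -0.005, 0.001]
ft_force: [-0.6, 0.3, -2.9]
width: 0.0439
```

```bash
python3 st.py -3 35 14
```

```text
t 6.9833 pos [0.5442 0.0577 0.0594] yaw of tool y 78.7 z [ 0.    -0.011 -1.   ] F [-0.6  0.3 -2.9] w 0.04390368403717208 q [-0.02  0.33 -0.21  1.84  0.09  0.99  1.11]
sorter now [-1.5 21.3 59.4] target [0.5451 0.0715 0.014 ] tool shift mm [ 1.9 14.1 45.2]
```

Request:
servo_tool:
  increments:
    - [[0,8,0],[0,0,0],1]
    - [[0,7,3],[0,0,0],1]
    - [[0,3,12],[0,0,0],1]
    - [[0,2,12],[0,0,0],1]
    - [[0,1,8],[0,0,0],1]
    - [[0,0,0],[0,0,0],1]

```text
time_s: 7.48
position: [0.5504, 0.0791, 0.0228]
tcp_rot: [0.1, 0.995, -0.005, 0.002]
ft_force: [-0.6, -0.3, -4.3]
width: 0.044
```

```bash
python3 st.py -3 35 12
```

```text
t 7.4833 pos [0.5504 0.0791 0.0228] yaw of tool y 78.5 z [ 0.004 -0.011 -1.   ] F [-0.6 -0.3 -4.3] w 0.044028882719797595 q [-0.05  0.39 -0.21  1.84  0.11  0.92  1.05]
sorter now [ 0.8 43.4 22.8] target [0.5451 0.0715 0.012 ] tool shift mm [ 3.7 -8.4 10.8]
```

Request:
servo_tool:
  increments:
    - [[2,-4,3],[0,0,0],1]
    - [[1,-2,3],[0,0,0],1]
    - [[0,0,2],[0,0,0],1]
    - [[0,0,0],[0,0,0],1]

```text
time_s: 7.82
position: [0.5454, 0.073, 0.0133]
tcp_rot: [0.1, 0.995, -0.005, 0.002]
ft_force: [0.2, 0.1, -3.4]
width: 0.0444
```

```bash
python3 st.py -3 35 12
```

```text
t 7.8167 pos [0.5454 0.073  0.0133] yaw of tool y 78.6 z [ 0.002 -0.011 -1.   ] F [ 0.2  0.1 -3.4] w 0.0443791748272282 q [-0.04  0.39 -0.21  1.86  0.12  0.9   1.06]
sorter now [-3.  36.5 13.3] target [0.5451 0.0715 0.012 ] tool shift mm [-0.  -1.5  1.3]
```

Request:
servo_tool:
  increments:
    - [[0,0,2],[0,0,0],1]
    - [[0,0,1],[0,0,0],1]
    - [[0,0,0],[0,0,0],1]

```text
time_s: 8.07
position: [0.5468, 0.0726, 0.0123]
tcp_rot: [0.1, 0.995, -0.005, 0.003]
ft_force: [-0.7, -0.2, -2.9]
width: 0.0441
```

Request:
servo_tool:
  increments:
    - [[0,0,2],[0,0,0],1]
    - [[0,0,1.5],[0,0,0],1]
    - [[0,0,0],[0,0,0],1]

```text
time_s: 8.32
position: [0.5484, 0.0725, 0.0119]
tcp_rot: [0.101, 0.995, -0.005, 0.005]
ft_force: [-0.2, 0.2, -3.8]
width: 0.0437
```

Request:
servo_tool:
  increments:
    - [[2,0,4],[0,0,0],1]
    - [[0,0,2],[0,0,0],1]

```text
time_s: 8.48
position: [0.5495, 0.0726, 0.01]
tcp_rot: [0.101, 0.995, -0.005, 0.008]
ft_force: [-13.3, -0.0, 21.6]
width: 0.0439
```

Request:
servo_tool:
  increments:
    - [[1,0,-1],[0,0,0],1]
    - [[0,0,0],[0,0,0],1]

```text
time_s: 8.65
position: [0.549, 0.0728, 0.0116]
tcp_rot: [0.101, 0.995, -0.005, 0.009]
ft_force: [-0.2, 0.4, -3.8]
width: 0.0439
```

```bash
python3 st.py -3 35 12
```

```text
t 8.65 pos [0.549  0.0728 0.0116] yaw of tool y 78.4 z [ 0.016 -0.011 -1.   ] F [-0.2  0.4 -3.8] w 0.04387233318081105 q [-0.05  0.39 -0.21  1.86  0.12  0.88  1.05]
sorter now [ 0.6 37.  11.6] target [0.5451 0.0715 0.012 ] tool shift mm [ 3.5 -2.1 -0.5]
```

Request:
servo_tool:
  increments:
    - [[0,0,2],[0,0,0],1]

```text
time_s: 8.73
position: [0.5494, 0.0728, 0.0098]
tcp_rot: [0.101, 0.995, -0.004, 0.009]
ft_force: [-12.0, -3.4, 30.2]
width: 0.0435
```

Request:
servo_tool:
  increments:
    - [[0,0,-0.8],[0,0,0],0.9]
    - [[0,0,0],[0,0,0],0.3]
    - [[0,0,0],[0,0,0],0.3]
    - [[0,0,0],[0,0,0],0.3]
    - [[0,0,0],[0,0,0],0.3]

```text
time_s: 9.15
position: [0.55, 0.0729, 0.0098]
tcp_rot: [0.101, 0.995, -0.004, 0.009]
ft_force: [-0.2, 0.9, -1.2]
width: 0.0586
```

```bash
python3 st.py -3 35 100
```

```text
t 9.15 pos [0.55   0.0729 0.0098] yaw of tool y 78.4 z [ 0.018 -0.01  -1.   ] F [-0.2  0.9 -1.2] w 0.058631410833016706 q [-0.05  0.4  -0.21  1.86  0.12  0.88  1.05]
sorter now [ 1.5 37.3  9.8] target [0.5451 0.0715 0.1   ] tool shift mm [  2.7  -3.  -90.2]
```

Request:
servo_tool:
  increments:
    - [[1,-1,-10],[0,0,0],0.3]
    - [[0,0,-20],[0,0,0],0.3]
    - [[0,0,-30],[0,0,0],0.3]
    - [[0,0,-35],[0,0,0],0.6]
    - [[0,0,-35],[0,0,0],1]
    - [[0,0,-35],[0,0,0],1]
    - [[0,0,-35],[0,0,0],1]
    - [[0,0,-30],[0,0,0],1]
    - [[0,0,-15],[0,0,0],1]
    - [[0,0,0],[0,0,0],1]

```text
time_s: 9.98
position: [0.5409, 0.0745, 0.272]
tcp_rot: [0.101, 0.995, -0.004, 0.009]
ft_force: [0.3, -0.3, -0.5]
width: 0.0219
```

```bash
python3 st.py 150 0 250; python3 snap.py side s3;python3 snap.py wrist w3; python3 - <<'E'
import cv2,numpy as np
a=cv2.imread("pics/s3.png")[140:300,160:340];b=cv2.imread("pics/w3.png")
o=np.zeros((600,800,3),np.uint8);o[:320,:360]=cv2.resize(a,(360,320));o[:420,370:]=b[:,:430];cv2.imwrite("pics/m3.png",o[:420])
E
```

```text
t 9.9833 pos [0.5409 0.0745 0.272 ] yaw of tool y 78.4 z [ 0.017 -0.01  -1.   ] F [ 0.3 -0.3 -0.5] w 0.021873289460191084 q [-0.03  0.13 -0.22  1.6   0.04  1.4   1.11]
sorter now [ -7.7  37.2 272. ] target [0.6893 0.0095 0.25  ] tool shift mm [-158.   -33.9   25.2]
[0.54090489 0.07452277 0.27202695]
[0.54075061 0.07446782 0.27078737]
```

View pics/m3.png

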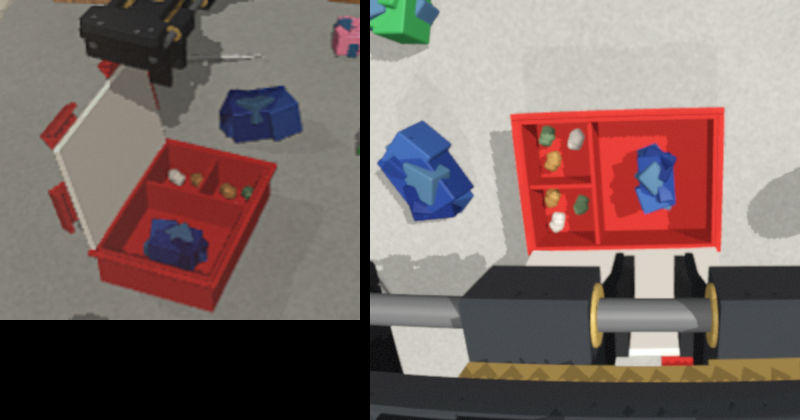

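Request:
servo_tool:
  increments:
    - [[-10,-3,0],[-0.4,1.1,-1.2],1]
    - [[-20,-4,0],[0,0,0],1]
    - [[-25,-5,0],[0,0,0],1]
    - [[-25,-5,0],[0,0,0],1]
    - [[-25,-5,0],[0,0,0],1]
    - [[-25,-5,0],[0,0,0],1]
    - [[-22,-5,0],[0,0,0],1]
    - [[-12,-3,0],[0,0,0],1]
    - [[0,0,0],[0,0,0],1]

```text
time_s: 10.83
position: [0.6945, 0.0078, 0.25]
tcp_rot: [0.088, 0.996, -0.002, -0.014]
ft_force: [0.7, 0.2, -0.2]
width: 0.0004
```

```bash
python3 st.py 150 0 160; python3 - <<'E'
from h import *
from scipy.optimize import least_squares
mw=np.load("w3.npy",allow_pickle=True).item()
im=cv2.imread("pics/w3.png");h=cv2.cvtColor(im,cv2.COLOR_BGR2HSV);mk=cv2.inRange(h,(0,150,90),(8,255,255))|cv2.inRange(h,(174,150,90),(180,255,255));mk[250:]=0
n,l,st,_=cv2.connectedComponentsWithStats(mk);k=1+st[1:,4].argmax()
q=cv2.approxPolyDP(cv2.convexHull(np.argwhere(l==k)[:,::-1].astype(np.int32)),6,True)[:,0];print(q)
P=np.array([onz(mw,*p,.054)[:2] for p in q]);print(P.round(4))
E
```

```text
t 10.8333 pos [0.6945 0.0078 0.25  ] yaw of tool y 79.9 z [-0.028 -0.002 -1.   ] F [ 0.7  0.2 -0.2] w 0.00038414746523124225 q [ 0.02  0.51 -0.15  1.16  0.07  1.5   1.27]
sorter now [155.3  -0.7 250. ] target [0.6893 0.0095 0.16  ] tool shift mm [ 2.9  1.4 90.1]
[[353 108]
 [349 249]
 [157 248]
 [141 115]]
[[ 0.4848  0.153 ]
 [ 0.6308  0.1264]
 [ 0.5882 -0.0797]
 [ 0.4481 -0.0536]]
```

Request:
servo_tool:
  increments:
    - [[0,0,10],[0,0,0],1]
    - [[0,0,20],[0,0,0],1]
    - [[0,0,25],[0,0,0],1]
    - [[0,0,22],[0,0,0],1]
    - [[0,0,10],[0,0,0],1]
    - [[0,0,0],[0,0,0],1]

```text
time_s: 11.33
position: [0.6851, 0.0101, 0.1511]
tcp_rot: [0.087, 0.996, -0.002, -0.019]
ft_force: [-0.7, 0.1, 0.9]
width: 0.0005
```

```bash
python3 st.py 115 0 160
```

```text
t 11.3333 pos [0.6851 0.0101 0.1511] yaw of tool y 80.1 z [-0.038 -0.002 -0.999] F [-0.7  0.1  0.9] w 0.0004931262281218759 q [ 0.03  0.54 -0.16  1.32  0.08  1.32  1.27]
sorter now [145.7  -0.2 151.1] target [0.6549 0.0158 0.16  ] tool shift mm [31.   0.4 -7.8]
```

Request:
servo_tool:
  increments:
    - [[8,0,0],[0,0,0],1]
    - [[10,0,0],[0,0,0],1]
    - [[10,0,0],[0,0,0],1]
    - [[8,0,0],[0,0,0],1]
    - [[8,0,0],[0,0,0],1]
    - [[8,0,0],[0,0,0],1]
    - [[0,0,0],[0,0,0],1]

```text
time_s: 11.92
position: [0.6301, 0.0209, 0.1562]
tcp_rot: [0.086, 0.996, -0.002, -0.017]
ft_force: [0.7, 0.3, 0.6]
width: 0.0005
```

```bash
python3 st.py 60 0 150
```

```text
t 11.9167 pos [0.6301 0.0209 0.1562] yaw of tool y 80.2 z [-0.035 -0.002 -0.999] F [0.7 0.3 0.6] w 0.0005169041240562934 q [ 0.03  0.42 -0.17  1.49  0.07  1.28  1.24]
sorter now [ 89.6   0.5 156.2] target [0.6008 0.0257 0.15  ] tool shift mm [29.4 -0.2  7.2]
```

Request:
servo_tool:
  increments:
    - [[8,0,1],[0,0,0],1]
    - [[9,0,1],[0,0,0],1]
    - [[9,0,1],[0,0,0],1]
    - [[9,0,1],[0,0,0],1]
    - [[9,0,2],[0,0,0],1]
    - [[9,0,2],[0,0,0],1]

```text
time_s: 12.42
position: [0.5784, 0.0302, 0.1526]
tcp_rot: [0.086, 0.996, -0.002, -0.013]
ft_force: [2.7, 0.0, 0.1]
width: 0.0006
```

```bash
python3 st.py 10 0 145;python3 snap.py side s4;python3 snap.py scene c4; python3 - <<'E'
import cv2,numpy as np
a=cv2.imread("pics/s4.png")[130:310,150:350];c=cv2.imread("pics/c4.png")[90:270,250:450]
cv2.imwrite("pics/m4.png",cv2.resize(np.hstack([a,c]),(800,360)))
E
```

```text
t 12.4167 pos [0.5784 0.0302 0.1526] yaw of tool y 80.1 z [-0.026 -0.002 -1.   ] F [2.7 0.  0.1] w 0.000627651259232203 q [ 0.03  0.31 -0.19  1.65  0.06  1.22  1.22]
sorter now [ 37.1   0.4 152.6] target [0.5516 0.0347 0.145 ] tool shift mm [26.9 -0.1  8.2]
[0.57838187 0.03016784 0.15255323]
[0.5768356  0.03066441 0.15228257]
```

View pics/m4.png

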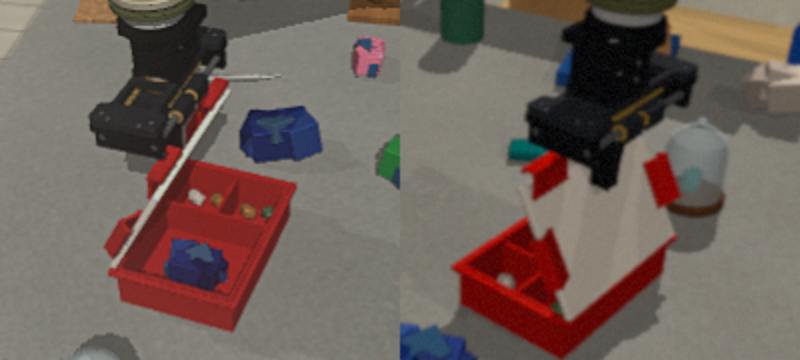

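Request:
servo_tool:
  increments:
    - [[10,0,2],[0,0,0],1]
    - [[10,0,3],[0,0,0],1]
    - [[10,0,4],[0,0,0],1]
    - [[10,0,5],[0,0,0],1]
    - [[8,0,6],[0,0,0],1]
    - [[7,0,8],[0,0,0],1]
    - [[6,0,9],[0,0,0],1]

```text
time_s: 13.1
position: [0.519, 0.0412, 0.1192]
tcp_rot: [0.086, 0.996, -0.001, -0.01]
ft_force: [0.8, -0.9, 1.0]
width: 0.0005
```

```bash
python3 st.py -35 0 90
```

```text
t 13.1 pos [0.519  0.0412 0.1192] yaw of tool y 80.1 z [-0.02  -0.001 -1.   ] F [ 0.8 -0.9  1. ] w 0.0005151612567521605 q [ 0.02  0.22 -0.21  1.84  0.05  1.12  1.19]
sorter now [-23.3   0.6 119.2] target [0.5074 0.0428 0.09  ] tool shift mm [11.1 -0.3 29.4]
```

Request:
servo_tool:
  increments:
    - [[5,0,8],[0,0,0],1]
    - [[4,0,9],[0,0,0],1]
    - [[3,0,9],[0,0,0],1]
    - [[2,0,8],[0,0,0],1]
    - [[0,0,6],[0,0,0],1]
    - [[0,0,5],[0,0,0],1]

```text
time_s: 13.6
position: [0.5018, 0.0441, 0.0693]
tcp_rot: [0.086, 0.996, -0.001, -0.012]
ft_force: [0.3, -0.2, 1.8]
width: 0.0006
```

```bash
python3 st.py -40 0 62
```

```text
t 13.6 pos [0.5018 0.0441 0.0693] yaw of tool y 80.1 z [-0.023 -0.    -1.   ] F [ 0.3 -0.2  1.8] w 0.000560794820956015 q [ 0.02  0.24 -0.22  1.92  0.06  1.01  1.18]
sorter now [-40.7   0.3  69.3] target [0.5025 0.0437 0.062 ] tool shift mm [-0.9 -0.3  7.3]
```

Request:
servo_tool:
  increments:
    - [[0,0,4],[0,0,0],1]
    - [[0,0,3],[0,0,0],1]
    - [[0,0,3],[0,0,0],1]
    - [[0,0,2],[0,0,0],1]

```text
time_s: 13.93
position: [0.5015, 0.0442, 0.0621]
tcp_rot: [0.086, 0.996, -0.002, -0.013]
ft_force: [-13.7, -1.9, 26.0]
width: 0.0005
```

Request:
servo_tool:
  increments:
    - [[0,0,-12],[0,0,0],1]
    - [[0,0,-20],[0,0,0],1]
    - [[5,10,-5],[0,0,0],1]
    - [[10,18,0],[0,0,0],1]
    - [[10,20,0],[0,0,0],1]
    - [[10,18,0],[0,0,0],1]
    - [[0,0,0],[0,0,0],1]

```text
time_s: 14.52
position: [0.4801, 0.1191, 0.1019]
tcp_rot: [0.088, 0.996, -0.001, -0.011]
ft_force: [0.3, 1.1, -0.4]
width: 0.0002
```

```bash
python3 st.py -76 66 78; python3 snap.py wrist w5;python3 snap.py side s5; python3 - <<'E'
import cv2,numpy as np
a=cv2.imread("pics/s5.png")[150:310,150:330];b=cv2.imread("pics/w5.png")
o=np.zeros((420,800,3),np.uint8);o[:320,:360]=cv2.resize(a,(360,320));o[:,370:]=b[:,65:495];cv2.imwrite("pics/m5.png",o)
E
```

```text
t 14.5167 pos [0.4801 0.1191 0.1019] yaw of tool y 79.9 z [-0.022 -0.001 -1.   ] F [ 0.3  1.1 -0.4] w 0.00018161089453183106 q [-0.08  0.19 -0.28  1.91  0.05  1.07  1.02]
sorter now [-75.6  70.1 101.9] target [0.4789 0.1151 0.078 ] tool shift mm [-0.1 -4.  23.9]
[0.48008277 0.11906231 0.10188429]
[0.48066489 0.11727778 0.10179365]
```

View pics/m5.png

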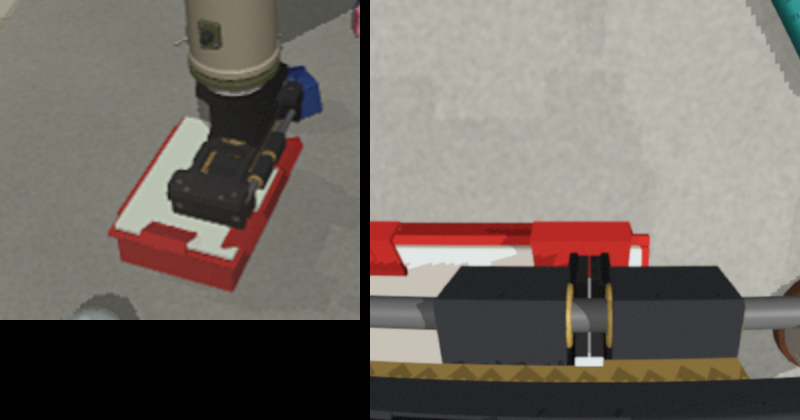

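Request:
servo_tool:
  increments:
    - [[0,0,10],[0,0,0],1]
    - [[0,0,12],[0,0,0],1]
    - [[0,0,7],[0,0,0],1]
    - [[0,0,4],[0,0,0],1]
    - [[0,0,3],[0,0,0],1]
    - [[0,0,3],[0,0,0],1]
    - [[0,0,2],[0,0,0],1]

```text
time_s: 15.2
position: [0.4821, 0.1135, 0.0656]
tcp_rot: [0.093, 0.996, -0.002, -0.011]
ft_force: [-16.8, -2.4, 33.1]
width: 0.0001
```

```bash
python3 st.py -76 66 65
```

```text
t 15.2 pos [0.4821 0.1135 0.0656] yaw of tool y 79.4 z [-0.022 -0.003 -1.   ] F [-16.8  -2.4  33.1] w 0.00013933893922417378 q [-0.08  0.23 -0.27  1.94  0.07  0.99  1.01]
sorter now [-72.6  64.9  65.6] target [0.4789 0.1151 0.065 ] tool shift mm [3.4 1.  0.6]
```

Request:
servo_tool:
  increments:
    - [[0,0,-12],[0,0,0],1]
    - [[0,0,-18],[0,0,0],1]
    - [[-8,4,-5],[0,0,0],1]
    - [[-15,8,0],[0,0,0],1]
    - [[-18,10,0],[0,0,0],1]
    - [[-18,10,0],[0,0,0],1]
    - [[-14,8,0],[0,0,0],1]
    - [[0,0,0],[0,0,0],1]

```text
time_s: 15.87
position: [0.5663, 0.1343, 0.0993]
tcp_rot: [0.097, 0.995, -0.004, -0.01]
ft_force: [-1.8, 0.2, 0.0]
width: 0.0004
```

```bash
python3 st.py 4 106 80
```

```text
t 15.8667 pos [0.5663 0.1343 0.0993] yaw of tool y 78.9 z [-0.021 -0.006 -1.   ] F [-1.8  0.2  0. ] w 0.0004109934022186012 q [-0.1   0.37 -0.25  1.69  0.1   1.12  0.99]
sorter now [  6.5 100.6  99.3] target [0.5648 0.14   0.08  ] tool shift mm [ 2.2  5.6 19.3]
```

Request:
servo_tool:
  increments:
    - [[2,6,6],[0,0,0],1]
    - [[0,2,10],[0,0,0],1]
    - [[0,1,8],[0,0,0],1]
    - [[0,1,4],[0,0,0],1]
    - [[0,0,3],[0,0,0],1]
    - [[0,0,3],[0,0,0],1]
    - [[0,0,3],[0,0,0],1]

```text
time_s: 16.45
position: [0.5658, 0.1446, 0.0652]
tcp_rot: [0.097, 0.995, -0.004, -0.008]
ft_force: [-15.3, -4.2, 38.5]
width: 0.0007
```

```bash
python3 st.py 4 106 65
```

```text
t 16.45 pos [0.5658 0.1446 0.0652] yaw of tool y 78.8 z [-0.017 -0.006 -1.   ] F [-15.3  -4.2  38.5] w 0.0006598170590600518 q [-0.12  0.41 -0.25  1.72  0.11  1.05  0.96]
sorter now [  4.2 110.7  65.2] target [0.5648 0.14   0.065 ] tool shift mm [ 0.1 -4.7  0.2]
```

Request:
servo_tool:
  increments:
    - [[0,-2,-12],[0,0,0],1]
    - [[0,-5,-20],[0,0,0],1]
    - [[0,-15,-5],[0,0,0],1]
    - [[0,-25,0],[0,0,0],1]
    - [[0,-28,0],[0,0,0],1]
    - [[0,-28,0],[0,0,0],1]
    - [[0,-28,0],[0,0,0],1]
    - [[0,-28,0],[0,0,0],1]
    - [[0,-25,0],[0,0,0],1]
    - [[0,-15,0],[0,0,0],1]
    - [[0,0,0],[0,0,0],1]

```text
time_s: 17.37
position: [0.5185, -0.06, 0.1035]
tcp_rot: [0.096, 0.995, -0.005, -0.011]
ft_force: [-0.1, -0.3, -0.2]
width: 0.0006
```

```bash
python3 st.py 4 -106 80
```

```text
t 17.3667 pos [ 0.5185 -0.06    0.1035] yaw of tool y 79.0 z [-0.024 -0.009 -1.   ] F [-0.1 -0.3 -0.2] w 0.0006377728076679748 q [ 0.16  0.23 -0.15  1.85  0.05  1.09  1.36]
sorter now [ -5.6 -99.1 103.5] target [ 0.5267 -0.0685  0.08  ] tool shift mm [-10.2  -6.5  23.4]
```

Request:
servo_tool:
  increments:
    - [[-6,-4,4],[0,0,0],1]
    - [[-5,-3,10],[0,0,0],1]
    - [[0,0,9],[0,0,0],1]
    - [[0,0,6],[0,0,0],1]
    - [[0,0,4],[0,0,0],1]
    - [[0,0,3],[0,0,0],1]
    - [[0,0,3],[0,0,0],1]
    - [[0,0,3],[0,0,0],1]

```text
time_s: 18.03
position: [0.5285, -0.0691, 0.0652]
tcp_rot: [0.095, 0.995, -0.007, -0.011]
ft_force: [-21.5, -1.4, 46.1]
width: 0.0006
```

```bash
python3 st.py 4 -106 65
```

```text
t 18.0333 pos [ 0.5285 -0.0691  0.0652] yaw of tool y 79.1 z [-0.024 -0.012 -1.   ] F [-21.5  -1.4  46.1] w 0.000592173256664935 q [ 0.16  0.3  -0.15  1.85  0.07  1.01  1.37]
sorter now [   5.9 -106.3   65.2] target [ 0.5267 -0.0685  0.065 ] tool shift mm [1.9 0.3 0.3]
```

Request:
servo_tool:
  increments:
    - [[0,0,-12],[0,0,0],1]
    - [[0,0,-20],[0,0,0],1]
    - [[10,5,-4],[0,0,0],1]
    - [[16,8,0],[0,0,0],1]
    - [[18,9,0],[0,0,0],1]
    - [[18,9,0],[0,0,0],1]
    - [[14,6,0],[0,0,0],1]
    - [[0,0,0],[0,0,0],1]

```text
time_s: 18.7
position: [0.4562, -0.0086, 0.1001]
tcp_rot: [0.09, 0.996, -0.006, -0.013]
ft_force: [0.3, 0.3, 0.0]
width: 0.0004
```

```bash
python3 st.py -76 -66 80
```

```text
t 18.7 pos [ 0.4562 -0.0086  0.1001] yaw of tool y 79.6 z [-0.028 -0.01  -1.   ] F [0.3 0.3 0. ] w 0.0003524094897542712 q [ 0.11  0.11 -0.21  2.    0.03  1.06  1.28]
sorter now [-76.1 -59.8 100.1] target [ 0.4552 -0.0147  0.08  ] tool shift mm [-0.6 -5.9 20.2]
```

Request:
servo_tool:
  increments:
    - [[0,-4,6],[0,0,0],1]
    - [[0,-2,10],[0,0,0],1]
    - [[0,0,8],[0,0,0],1]
    - [[0,0,5],[0,0,0],1]
    - [[0,0,4],[0,0,0],1]
    - [[0,0,3],[0,0,0],1]
    - [[0,0,2],[0,0,0],1]

```text
time_s: 19.28
position: [0.4546, -0.0146, 0.065]
tcp_rot: [0.09, 0.996, -0.007, -0.015]
ft_force: [-25.1, 1.8, 50.0]
width: 0.0004
```

```bash
python3 st.py -76 -66 65
```

```text
t 19.2833 pos [ 0.4546 -0.0146  0.065 ] yaw of tool y 79.6 z [-0.032 -0.01  -0.999] F [-25.1   1.8  50. ] w 0.00043321412187970757 q [ 0.11  0.16 -0.2   2.04  0.05  0.99  1.28]
sorter now [-76.6 -66.   65. ] target [ 0.4552 -0.0147  0.065 ] tool shift mm [-0.6  0.  -0. ]
```

Now I back off upward and check all the tabs.

Request:
servo_tool:
  increments:
    - [[0,0,-12],[0,0,0],1]
    - [[0,0,-25],[0,0,0],1]
    - [[0,0,-35],[0,0,0],1]
    - [[0,0,-35],[0,0,0],1]
    - [[0,-10,-35],[0,0,0],1]
    - [[0,-20,-35],[0,0,0],1]
    - [[0,-20,-35],[0,0,0],1]
    - [[0,-20,-25],[0,0,0],1]
    - [[0,-20,0],[0,0,0],1]
    - [[0,0,0],[0,0,0],1]
    - [[0,0,0],[0,0,0],1]

```text
time_s: 20.2
position: [0.4491, -0.1091, 0.3097]
tcp_rot: [0.093, 0.995, -0.007, -0.017]
ft_force: [0.2, -0.2, -0.4]
width: 0.0005
```

```bash
python3 st.py;python3 snap.py side s6;python3 snap.py scene c6; python3 - <<'E'
import cv2,numpy as np
a=cv2.imread("pics/s6.png")[200:400,160:360];c=cv2.imread("pics/c6.png")[140:340,210:410]
cv2.imwrite("pics/m6.png",cv2.resize(np.hstack([a,c]),(800,400),interpolation=cv2.INTER_CUBIC))
E
```

```text
t 20.2 pos [ 0.4491 -0.1091  0.3097] yaw of tool y 79.3 z [-0.035 -0.012 -0.999] F [ 0.2 -0.2 -0.4] w 0.0005188533570366657 q [ 0.22 -0.03 -0.09  1.7   0.01  1.51  1.51]
[ 0.44907978 -0.10908359  0.30966683]
[ 0.44877145 -0.10931445  0.30913857]
```

View pics/m6.png

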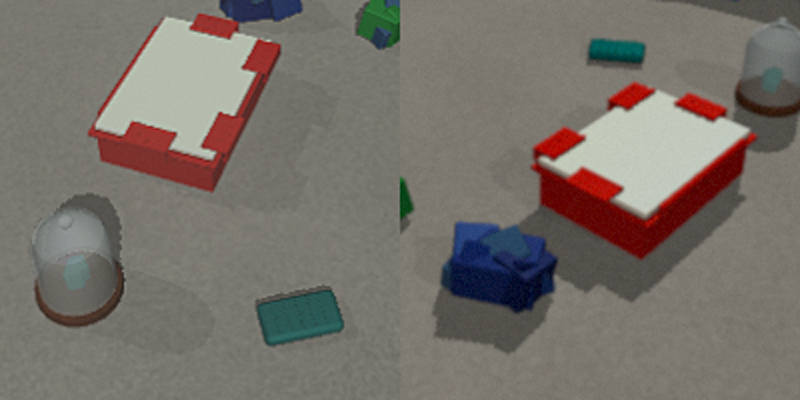

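The lid is shut and all four tabs look down, but I want a sharper test. I'll overlay the outer-edge lines predicted for flat tabs (yellow) and raised tabs (cyan).

```bash
python3 - <<'E'
from h import *
v=(.5421,.0363,-.179);c,s=np.cos(v[2]),np.sin(v[2])
W=lambda x,y,z:[v[0]+(c*x-s*y)/1e3,v[1]+(s*x+c*y)/1e3,z/1e3]
o=[]
for n,(x0,y0,w,h) in(("s6",(200,200,110,100)),("c6",(270,175,120,100))):
    m=np.load(n+".npy",allow_pickle=True).item();im=cv2.imread(f"pics/{n}.png")[y0:y0+h,x0:x0+w];k=400/w;im=cv2.resize(im,(400,int(h*k)),interpolation=cv2.INTER_CUBIC)
    for col,r,z in(((0,255,255),26,66),((255,255,0),23.4,77.4)):
        for e in([(-58-r,39),(-58-r,93)],[(-58-r,-39),(-58-r,-93)],[(-23,87+r),(31,87+r)],[(-23,-87-r),(31,-87-r)]):
            a,b=[tuple(int(t) for t in ((proj(m,W(*q,z))-[x0,y0]+.5)*k)) for q in e];cv2.line(im,a,b,col,1)
    o.append(cv2.copyMakeBorder(im,0,400-im.shape[0],0,0,cv2.BORDER_CONSTANT))
cv2.imwrite("pics/m7.png",np.hstack(o))
E
```

```text
(no output)
```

View pics/m7.png

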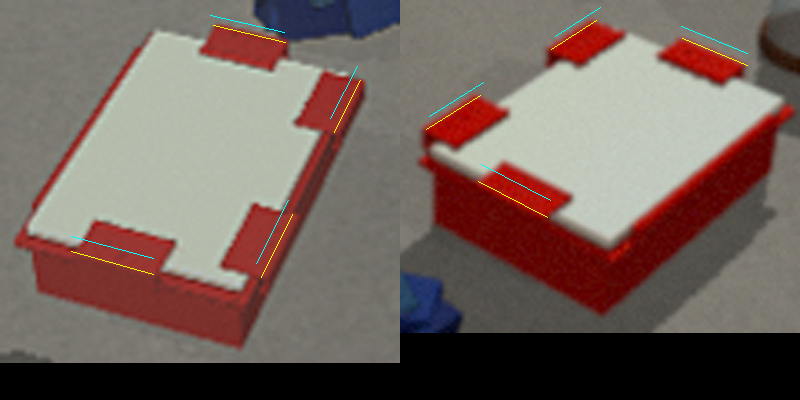

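```bash
python3 -c "
from bench import env,hand_in
print(env.sense()['time_s'],env.sense()['ft_force']);print(hand_in())"
```

```text
20.3 [-1.04855651  0.76700349  0.18415318]
the job is handed in; nothing more can be done
None
```

The job is done and handed in at 20.3 s. The small blue azurite lump is in the large bay, the lid is shut over it, and all four snap tabs are pressed flat.

- **Placing:** I lowered the lump until it touched the floor (force peaks of about 22 N and 30 N), then opened the fingers. A picture afterwards showed it lying flat in the bay, before I touched the lid.
- **Lid and tabs:** Pressing on the lid, the fingertip stopped at 62 mm, its shut height. Each tab stopped the fingertip at 65–66 mm, its flat height. The final overlay in two cameras matched the flat outline for all four, apart from a small fit offset.
- **Forces:** Fingertip pushes on the tabs reached about 33 to 50 N on the wrist sensor, more than they needed and well under the 120 N wrist limit. They were made with the fingertips, not with the arm or gripper body.
- **Left alone:** The dome and finger pad stand undisturbed in the last views. The dental pick was not in those last crops, but nothing went near it.

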